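# Scan two labels of a test cassette and hold it in the reader's slot

## Robot

A 6-joint arm with a two-finger parallel gripper is mounted at the origin on a cart in front of the work surface, level with it; the furniture and walls round the work are solid. World frame = base frame: x ahead of the robot, y to its left, z up, the work surface at z = 0. Lengths are in m, angles in rad, forces in N, time in s.
With the tool pointing down it reaches from about 0.375 to 0.75 m from the base axis. Payload 9 kg.
Tool frame: the origin (TCP) lies on the mounting face of the last link; the fingertips stand 173 mm ahead of it and the grasp point (between the pads) lies 155 mm ahead of it; y points along the fingers, x is the direction in which the jaws open and shut, and the axes are right-handed (so a half turn about y gives the same grasp; the last joint's range is limited). The gripper opens to 85 mm and grips with 20 to 120 N. Pads are 22 mm wide; open, the fingers measure 114 mm over their backs; the gripper's body (76 mm by 85 mm) begins 54 mm behind the grasp point. The pads swing forward as they close: fully open they stand 13 mm farther back than shut.
Start: joints at [0.955, 0.104, 0.097, 1.564, 0, 1.353], TCP at [0.232, 0.553, 0.405] pointing down, gripper open.
Joint ranges: [-2.99, 2.99], [-0.84, 1.86], [-1.1, 1.16], [-1.84, 2.11], [-1.51, 1.56], [-3.14, 3.14]. Speed limits (rad/s): [2.22, 2.22, 2.57, 3.14, 3.14, 3.14].

## Interface

Orientations are given as a unit quaternion [w, x, y, z].
In Python, from rig import read_state, read_camera, ctrl gives the robot as it stands.
- The arm moves only by the tool arm_command, never from a script. Its argument "steps" is text: rows parted by semicolons, each of 7 numbers parted by spaces: the turn, a rotation vector about the tool's x, y, z in units of 8 degrees (1.0 is 8 degrees), then the shift along the tool's x, y, z in units of 30 mm (1.0 is 30 mm), then the opening, from -1 (shut) to 1 (fully open), so that 0 is half open. In form: wx wy wz tx ty tz jaw; .... A call has 1 to 10 rows; each row is the pose to reach, as a shift and turn from the pose commanded when the call began, along the tool's axes at that moment; what a row does not reach only later rows make up. A row lasts 1/8 s, in which the tool goes at most 62.5 mm and 10.7 degrees, less where a joint would pass 70% of its speed; a pose out of reach is approached as far as the arm can. A call with a gripper value outside its range is refused whole. The fingers move at their own pace and stop on an object; the grip force is fixed at half the most. Time passes only in rows, so rows that repeat a pose let the fingers close. It gives the time, the measured TCP pose, the force and the opening at its end, in the units of the state.
- read_state(): the state, without advancing time (a new reading comes with each control period).
- read_camera(name): name is "scene" or "top"; returns a dict with "img" (420x560x3 uint8, red, green, blue), "fovy" (degrees; the focal length in pixels is half the picture's height over the tangent of half this angle, whatever the lens; pixels are square), "cx", "cy" (the principal point, pixels), "dist_coeffs" ([k1, k2, p1, p2, k3] as OpenCV has them; the pictures are not rectified), "xyz" and "attitude" of the camera in the world. Camera axes: x right, y up, looking along -z (the intrinsics and any distortion apply to the point x, -y, -z); pixel columns grow to the right and rows downward; lengths in m; the calibration is good to about 2 mm. A picture is of the moment at which its call begins. There is no depth.
- ctrl.finish_job(): hands the job in, once; it reports no verdict.
The state is a dict: "time_s": time; "qpos": joint angles; "qvel": joint speeds; "joint_torque": joint torques, N m; "tcp_pos": TCP position; "tool_rot": TCP orientation; "force": force on the tool from outside, world axes, zero at the start; "torque": the same for the moment, N m; "width": opening from 0.0 (shut) to 1.0 (fully open).
Only numpy, scipy, OpenCV 4.12 (cv2) and the standard library are available. Lean on these libraries where they do the work, as an engineer would, in place of code of your own. Each camera call takes 0.05 s, during which the arm holds its last target. There are 200 camera calls.

## Task

Take the white test cassette upright out of its blue cradle and hold its green label squarely in front of the code scanner's red window, a few centimetres away and level with it, for about a second; then turn the cassette upright by a quarter turn and show the orange label on its narrow edge the same way. Then lower it, without forcing it, through the slot in the roof of the white reader until the black line round the cassette is level with the top of the slot's black collar, and finish there still holding it in the gripper, because the reader has no floor to stand it on. Leave the other things on the worktop where they are.

Things in the scene. Friction and masses are not known exactly. Their poses are not given: they have to be found in the camera images.
- cassette: White upright plate, 12 (x) x 46 (y) x 110 (z) mm, about 70 g, loose. Origin: centre of its underside, z up. The broad +x face alone has a green label (36x30 mm), the narrow +y edge alone an orange one (9x30 mm), both centred 24 mm above the underside; a black line runs round it 45 mm above the underside. Grey ribs near the top mark where to grip it across the 12 mm, about 90 mm above the underside.
- cradle: Fixed grey foot 70x100x10 mm with a blue block on it (40x74 mm, top at 35 mm), in which the cassette stands at the start, in a pocket 16x50 mm, 25 mm deep (floor 10 mm above the worktop). Cassette and cradle axes are parallel at first, within 0.4 rad of the world's: green faces away from the robot, orange to its left. Origin: centre of underside, z up. It stands right or left of the reader.
- reader: Fixed white housing, grey roof, 110 (x) x 130 (y) x 100 (z) mm. Origin: centre of underside, z up; display on its -x face. The roof (10 mm thick) has a central through slot 14 (x) x 50 (y) mm: 2 mm more than the cassette's thickness, 4 more than its width. A black collar round it flares 6 mm outward at 45 deg, top at 106 mm. Hollow down to the worktop. The cassette goes in either way round.
- slot (a point): Centre of the slot at the top of the collar, 106 mm above the worktop; axes as the reader's. With the cassette's line level here, its underside is 45 mm lower.
- scanner: Fixed grey upright code scanner, foot 90x100x12 mm, housing 44x84 mm, 138 mm high. Origin: centre of the underside of the foot, z up. Its red window with white cross looks to -x.
- window (a point): Centre of the scanner's red window (54x40 mm), 12 mm in -x from the scanner's origin and 95 mm above it; axes as the scanner's. A label is read with the cassette's middle 30 to 90 mm in front of it (60 is good), the label's centre within 15 mm of the window's axis, and square to it within 0.2 rad, for 0.5 s.
- coverslip_box: Bystander, not to be moved: small white cardboard carton, 42x60x30 mm; origin: centre of its underside.
- timer: Bystander, not to be moved: white bench timer with coloured keys, 60x68x24 mm; origin: centre of its underside.
- sample_cup: Bystander, not to be moved: white sample cup with yellow screw lid, 67 across and 68 high mm; origin: centre of its underside.
- stain_bottle_1: Bystander, not to be moved: brown bottle with white cap, 44 across, 98 high mm; origin: centre of its underside.
- stain_bottle_2: Bystander, not to be moved: dark blue bottle with blue cap, 44 across, 98 high mm; origin: centre of its underside.
- stapler: Bystander, not to be moved: blue and black stapler, 25x111x41 mm; origin: centre of its underside.

How it is judged:
By the outcome, as a careful person would: the job done as asked, in the order asked, and still so for the second after the job is handed in, while the arm keeps its last pose, push and grip.
It also fails if it takes over 61 s, if anything falls off the work surface, if the arm or the gripper's body presses on something with over 40 N, if the wrist force passes 120 N, or if a joint passes its speed limit or range.

## Working session

There is one attempt and no reset: what is moved stays moved. The work goes in short steps, Python scripts to look and compute and a tool call to move; the robot and the scene stay as the last step left them, time stands still between calls to the robot, and variables do not carry over. Pictures are saved under pics/ and viewed, about 8 in all and at most 12, crops included, and the job is handed in when it is done.

Besides the shell and the picture viewer there is one more tool, called as a command line: name --argument value ..., lists and objects as JSON in quotes. arm_command: Moves the arm, as the interface text tells. Its arguments: {"type":"object","properties":{"steps":{"type":"string"}},"required":["steps"]}

```bash
mkdir -p pics; ls; python3 - <<'E'
from rig import read_state, read_camera
import cv2,pickle
s=read_state(); print(s)
for n in("scene","top"):
    c=read_camera(n); pickle.dump(c,open(n+"0.pkl","wb"))
    print(n,{k:v for k,v in c.items() if k!="img"})
    cv2.imwrite(f"pics/{n}0.png",cv2.resize(c["img"][:,:,::-1],(784,588),interpolation=cv2.INTER_CUBIC))
E
```

```text
pics
{'time_s': 0.0, 'qpos': array([9.55271142e-01, 1.04723055e-01, 9.64793075e-02, 1.56389514e+00,
       1.97384090e-05, 1.35309075e+00]), 'qvel': array([-0.00034836, -0.00100036, -0.00021945, -0.00051053, -0.00113685,
        0.00186577]), 'joint_torque': array([ 1.75311947e-03, -5.56932306e+01,  5.03646362e+01,  1.71679538e-02,
       -3.60130953e-04, -1.20936750e-05]), 'tcp_pos': array([0.23237805, 0.55306428, 0.40391378]), 'tool_rot': array([-0.58877694,  0.58910613,  0.39089556, -0.3917861 ]), 'force': array([-0.09813618,  0.2739798 ,  0.96152871]), 'torque': array([ 0.02206942,  0.03578752, -0.05036896]), 'width': 0.9974817912552746}
scene {'fovy': 46.475048282092274, 'cx': 277.4739162590042, 'cy': 205.74487903693833, 'dist_coeffs': array([-0.12732747,  0.        ,  0.        ,  0.        ,  0.        ]), 'xyz': array([-0.24848987, -0.45526741,  1.26425551]), 'attitude': array([ 0.80797164,  0.28707575, -0.17048372, -0.48549422])}
top {'fovy': 56.09571371013671, 'cx': 280.36075838791163, 'cy': 211.49735631429905, 'dist_coeffs': array([-0.05083035,  0.        ,  0.        ,  0.        ,  0.        ]), 'xyz': array([0.38097831, 0.00569801, 1.46376416]), 'attitude': array([ 0.71528151,  0.05314568, -0.0606067 , -0.69417197])}
```

View pics/scene0.png

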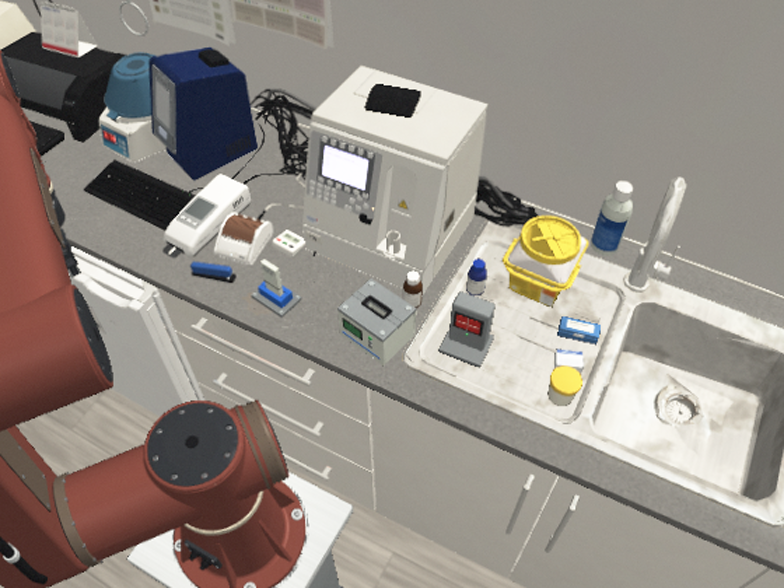

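View pics/top0.png

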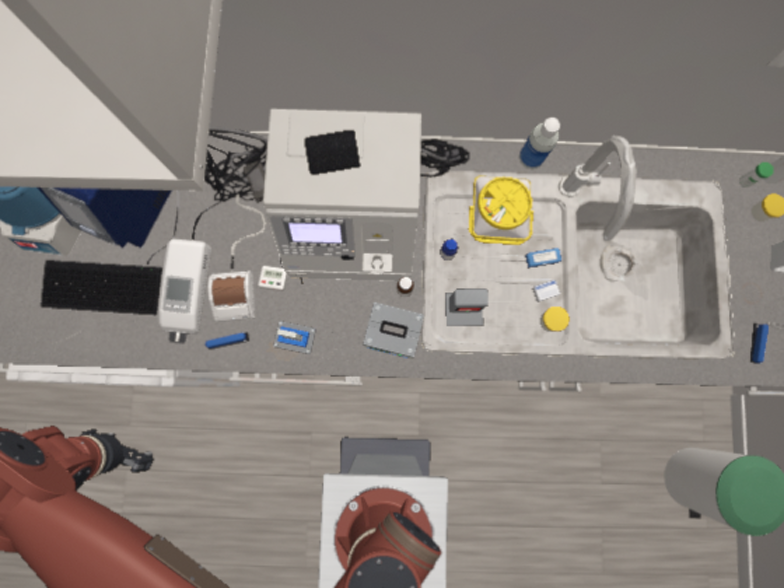

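The scene view shows the cradle with the cassette near (275,290), the reader near (377,320) and the scanner near (468,325). In the top view they are at (294,337), (393,330) and (467,305). I'll enlarge these areas to pick corners.

```bash
cat > h.py <<'E'
import numpy as np,cv2,pickle
from scipy.spatial.transform import Rotation as R
def crop(c,x0,y0,x1,y1,k,fn,g=10):
    im=cv2.resize(c["img"][y0:y1,x0:x1,::-1],None,fx=k,fy=k,interpolation=cv2.INTER_CUBIC)
    for x in range(-(-x0//g)*g,x1,g):
        u=int((x+.5-x0)*k); im[:6,u]=(0,0,255); im[::8,u]=(255,0,255); cv2.putText(im,str(x),(u+1,9),0,.32,(0,0,255))
    for y in range(-(-y0//g)*g,y1,g):
        v=int((y+.5-y0)*k); im[v,::8]=(255,0,255); cv2.putText(im,str(y),(0,v-1),0,.32,(0,0,255))
    cv2.imwrite(fn,im)
def proj(c,P):
    r=R.from_quat(np.roll(c["attitude"],-1)).as_matrix()
    p=(np.asarray(P)-c["xyz"])@r*[1,-1,-1]
    h,w=c["img"].shape[:2]; f=h/2/np.tan(np.radians(c["fovy"]/2))
    K=np.array([[f,0,c["cx"]],[0,f,c["cy"]],[0,0,1]])
    return cv2.projectPoints(p.reshape(-1,1,3),np.zeros(3),np.zeros(3),K,c["dist_coeffs"])[0][:,0]
E
python3 - <<'E'
from h import *
t=pickle.load(open("top0.pkl","rb"));s=pickle.load(open("scene0.pkl","rb"))
crop(t,190,197,354,257,4.8,"pics/tc.png");crop(s,174,182,356,264,4.3,"pics/sc.png")
E
```

```text
(no output)
```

View pics/tc.png

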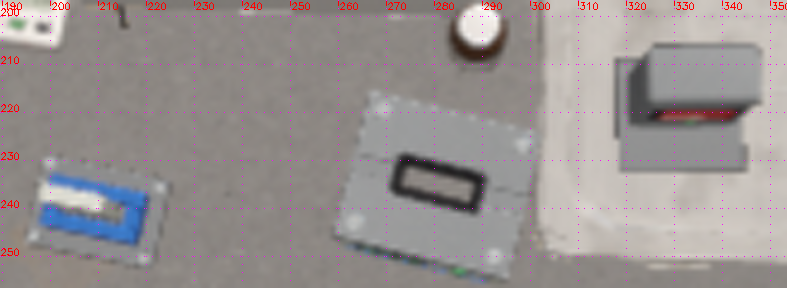

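View pics/sc.png

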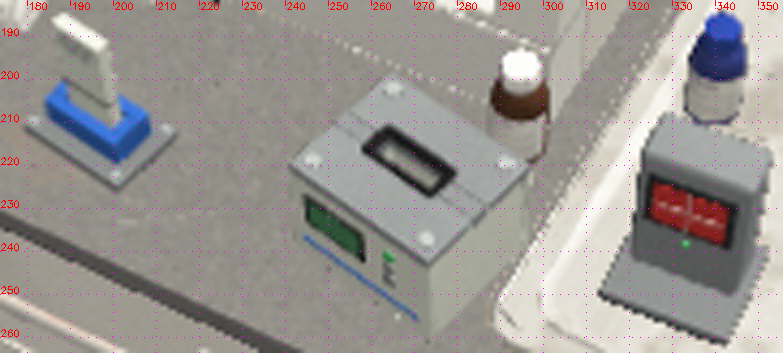

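Top view shows foot, roof and scanner corners clearly; the scene view shows the window (centre about pixel 334,231) and the roof corners. Fitting the poses.

```bash
cat > fit.py <<'E'
from h import *
from scipy.optimize import least_squares
t=pickle.load(open("top0.pkl","rb"));s=pickle.load(open("scene0.pkl","rb"))
def T(u,v):return (t,(190+u/4.8-.5,197+v/4.8-.5))
def S(u,v):return (s,(174+u/4.3-.5,182+v/4.3-.5))
def box(a,b,z,ox=0): # TL TR BR BL in the top picture
    return [(ox+a/2,b/2,z),(ox+a/2,-b/2,z),(ox-a/2,-b/2,z),(ox-a/2,b/2,z)]
F=box(.07,.1,.01);B=box(.04,.074,.035);RF=box(.11,.13,.1);SH=box(.044,.084,.138,.01);SF=box(.09,.1,.012)
W=[(-.012,.027,.115),(-.012,-.027,.115),(-.012,-.027,.075),(-.012,.027,.075)]
obs={"cradle":[(F[0],T(50,157)),(F[1],T(172,184)),(F[2],T(147,265)),(F[3],T(28,240)),
 (F[3],S(25,128)),(F[2],S(120,188)),(F[1],S(177,133)),(B[1],S(150,117)),(B[2],S(117,147)),(B[2],T(137,244)),(B[1],T(147,193))],
"reader":[(RF[0],T(369,92)),(RF[1],T(537,128)),(RF[2],T(506,280)),(RF[3],T(334,237)),
 (RF[3],S(289,163)),(RF[0],S(395,76)),(RF[1],S(529,168)),(RF[2],S(430,266)),((0,0,.106),T(438.5,184)),((0,0,.106),S(409,159))],
"scanner":[(SH[0],T(652,44)),(SH[1],T(762,46)),(SH[2],T(757,105)),(SH[3],T(637,103)),(SF[2],T(747,170)),(SF[3],T(621,172)),
 (SF[3],S(598,294)),(SF[2],S(726,343))]+list(zip(W,[S(653,176),S(738,201),S(729,249),S(648,222)]))}
def w(p,P):
    c,q=np.cos(p[2]),np.sin(p[2]);return [p[0]+c*P[0]-q*P[1],p[1]+q*P[0]+c*P[1],P[2]+(p[3] if len(p)>3 else 0)]
if __name__=="__main__":
  for n,o in obs.items():
    f=lambda p:np.concatenate([proj(c,[w(p,P)])[0]-uv for P,(c,uv) in o])
    for p0 in([.5,0,-.1],[.5,0,-.1,0]):
        r=least_squares(f,p0,loss="soft_l1",x_scale=.1);print(n,r.x.round(4));
    print(f(r.x).reshape(-1,2).round(1).tolist())
E
python3 fit.py
```

```text
cradle [ 0.5011  0.2485 -0.1706]
cradle [ 0.5017  0.2491 -0.17   -0.0019]
[[-0.5, -0.8], [0.3, -1.0], [1.4, 0.6], [-0.2, 0.4], [-0.5, -0.3], [-0.7, 0.6], [0.7, -0.1], [0.1, -0.2], [-0.7, 0.5], [-0.0, -0.2], [0.3, -0.3]]
reader [ 0.5209 -0.0102 -0.2128]
reader [ 0.5218 -0.0097 -0.2119 -0.0027]
[[0.3, -0.7], [1.3, 0.7], [0.5, -0.4], [-0.2, -0.4], [-0.6, 0.9], [-1.1, -0.4], [0.4, -0.4], [-0.4, -0.0], [0.1, -0.4], [-0.2, 0.6]]
scanner [ 0.5904 -0.198   0.039 ]
scanner [ 0.5915 -0.198   0.0379 -0.0037]
[[-1.2, 0.1], [0.2, -0.5], [1.7, -0.1], [2.3, 0.4], [0.0, -0.1], [-0.5, -0.3], [-0.2, -0.5], [0.2, -0.0], [0.4, 1.8], [-2.2, 2.5], [-1.5, -0.8], [0.6, -0.9]]
```

```bash
cat > go.py <<'E'
# python3 go.py x y z_grasp yaw : row from the present pose to the one wanted (grasp point, tool down)
import sys; from h import *; from rig import read_state
x,y,z,a=map(float,sys.argv[1:5]); s=read_state()
r=R.from_quat(np.roll(s["tool_rot"],-1)); 
t=R.from_matrix(np.array([[np.cos(a),np.sin(a),0],[np.sin(a),-np.cos(a),0],[0,0,-1]]))
print("turn",(np.degrees((r.inv()*t).as_rotvec())/8).round(3),"shift",((r.inv().apply(np.array([x,y,z+.155])-s["tcp_pos"]))/.03).round(3))
g=s["tcp_pos"]+r.apply([0,0,.155]); X=r.as_matrix()
print("now grasp",g.round(4),"yaw",np.arctan2(X[1,0],X[0,0]).round(4),"tilt",X[:2,2].round(4),"F",s["force"].round(1),"q",s["qpos"].round(2),"t",s["time_s"],"w",s["width"])
E
python3 go.py .501 .2485 .20 -.17
```

```text
turn [-9.367  7.453  7.44 ] shift [ -5.889   1.637 -12.189]
now grasp [0.0895 0.6131 0.404 ] yaw 1.173 tilt [-0.9219  0.3874] F [-0.1 -1.1  0.4] q [0.96 0.1  0.1  1.56 0.   1.35] t 0.1 w 0.9974543291533657
```

The tool's y axis is the approach direction, as the text says, so I'll fix the helper.

```bash
sed -i 's/^t=.*/t=R.from_matrix(np.array([[np.cos(a),0,-np.sin(a)],[np.sin(a),0,np.cos(a)],[0,-1,0]]))/; s/apply(\[0,0,.155\])/apply([0,.155,0])/; s/X\[:2,2\]/X[:2,1]/' go.py; python3 go.py .501 .2485 .20 -.17
```

```text
turn [ 4.000e-03  9.618e+00 -8.000e-03] shift [ -5.889   1.637 -12.189]
now grasp [0.2323 0.5529 0.249 ] yaw 1.173 tilt [-0.0007 -0.001 ] F [-0.1 -1.1  0.4] q [0.96 0.1  0.1  1.56 0.   1.35] t 0.1 w 0.9974543291533657
```

arm_command --steps "0 2 0 -1 0 -2 1;0 4 0 -2.5 0 -5 1;0 6 0 -4 0.5 -8 1;0 8 0 -5 1 -10 1;0 9.6 0 -5.9 1.6 -12.2 1;0 9.6 0 -5.9 1.6 -12.2 1;0 9.6 0 -5.9 1.6 -12.2 1;0 9.6 0 -5.9 1.6 -12.2 1;0 9.6 0 -5.9 1.6 -12.2 1"

```text
time_s: 1.23
tcp_pos: [0.5009, 0.2486, 0.3566]
tool_rot: [0.705, -0.705, 0.059, -0.058]
force: [0.0, 1.7, 0.9]
width: 0.997
```

```bash
python3 go.py .501 .2485 .105 -.17
```

```text
turn [-0.001  0.032 -0.005] shift [ 6.000e-03  3.221e+00 -2.000e-03]
now grasp [0.5008 0.2486 0.2016] yaw -0.1656 tilt [-0.0006  0.0002] F [0.  1.7 0.9] q [ 0.23 -0.02 -0.12  1.47  0.    1.96] t 1.225 w 0.9969801156693754
```

arm_command --steps "0 0 0 0 1.2 0 1;0 0 0 0 2.4 0 1;0 0 0 0 3.35 0 1;0 0 0 0 3.35 0 1;0 0 0 0 3.35 0 1"

```text
time_s: 1.85
tcp_pos: [0.5013, 0.249, 0.2578]
tool_rot: [0.705, -0.704, 0.058, -0.059]
force: [-0.3, -0.2, 0.6]
width: 1.005
```

```bash
python3 go.py .501 .2485 .100 -.17; python3 - <<'E'
from h import *; from rig import *
c=read_camera("scene"); crop(c,160,140,240,240,6,"pics/g.png")
E
```

```text
turn [-0.006  0.032  0.011] shift [-0.007  0.094 -0.018]
now grasp [0.5016 0.2491 0.1028] yaw -0.1655 tilt [0.0017 0.0005] F [-0.3 -0.2  0.6] q [ 0.23  0.01 -0.27  1.29  0.    1.96] t 1.85 w 1.0050089953184467
```

View pics/g.png

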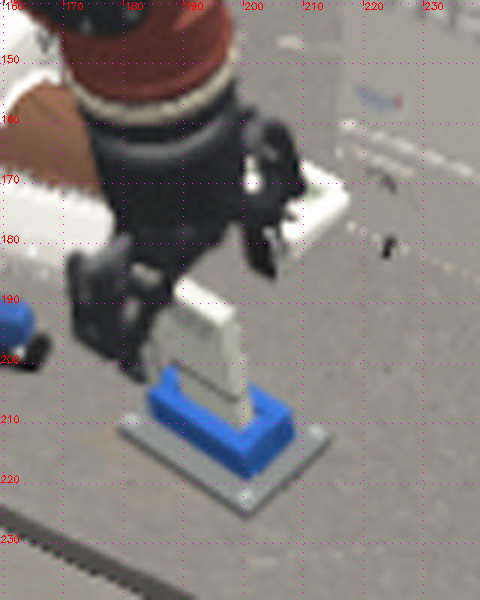

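The fingers straddle the cassette: near tip around (180,200), far tip around (203,183), cassette top around (193,190) between them. Closing.

arm_command --steps "0 0 0 0 0.09 0 1;0 0 0 0 0.09 0 -1;0 0 0 0 0.09 0 -1;0 0 0 0 0.09 0 -1;0 0 0 0 0.09 0 -1;0 0 0 0 0.09 0 -1;0 0 0 0 0.09 0 -1;0 0 0 0 0.09 0 -1;0 0 0 0 0.09 0 -1"

```text
time_s: 3.02
tcp_pos: [0.5013, 0.2482, 0.2536]
tool_rot: [0.705, -0.705, 0.059, -0.059]
force: [1.1, 0.0, 0.8]
width: 0.129
```

```bash
python3 go.py .501 .2485 .24 -.17
```

```text
turn [-0.001  0.018  0.001] shift [-0.012 -4.713  0.008]
now grasp [0.5014 0.2482 0.0986] yaw -0.1675 tilt [0.0002 0.0001] F [1.1 0.  0.8] q [ 0.23  0.01 -0.28  1.29  0.    1.96] t 3.025 w 0.12948539180215268
```

arm_command --steps "0 0 0 0 -1 0 -1;0 0 0 0 -2 0 -1;0 0 0 0 -3.4 0 -1;0 0 0 0 -4.7 0 -1;0 0 0 0 -4.7 0 -1;0 0 0 0 -4.7 0 -1"

```text
time_s: 3.78
tcp_pos: [0.5012, 0.2482, 0.3937]
tool_rot: [-0.705, 0.705, -0.059, 0.059]
force: [0.3, 0.1, -0.8]
width: 0.136
```

```bash
python3 go.py .518 -.2 .24 .039; python3 - <<'E'
from h import *; from rig import *
for n in ("scene","top"):
    c=read_camera(n); pickle.dump(c,open(n+"1.pkl","wb"))
c=pickle.load(open("scene1.pkl","rb")); g=np.array([.5014,.2482,.24])
print(proj(c,[g,g-[0,0,.09]]))
u,v=proj(c,[g])[0].astype(int); crop(c,u-45,v-40,u+45,v+60,6,"pics/l.png")
E
```

```text
turn [ 1.000e-03 -1.478e+00 -6.000e-03] shift [  3.041  -0.043 -14.638]
now grasp [0.5011 0.2482 0.2387] yaw -0.1674 tilt [-0.0009 -0.0001] F [ 0.3  0.1 -0.8] q [ 0.23 -0.02 -0.05  1.54  0.    1.96] t 3.775 w 0.13555041693263545
[[186.91468505 162.58925067]
 [191.15815895 183.06451483]]
```

View pics/l.png

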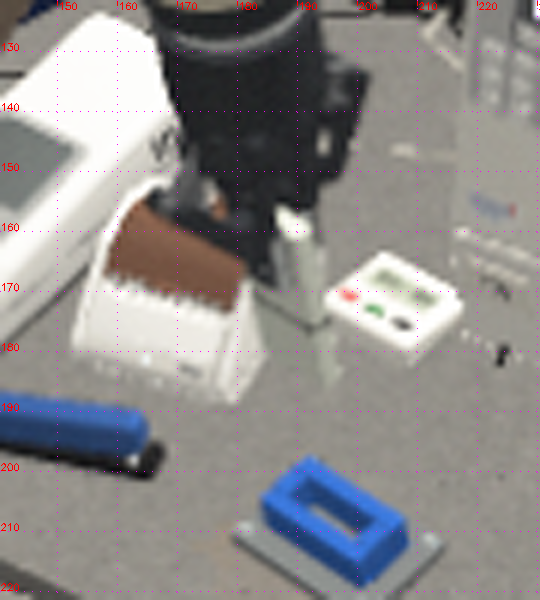

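The cassette is held upright and clear of the cradle: lower right corner near (194,186), black line corner near (194,176). Moving to the scanner.

arm_command --steps "0 -0.2 0 0.3 0 -1.5 -1;0 -0.4 0 0.7 0 -3.4 -1;0 -0.6 0 1.1 0 -5.4 -1;0 -0.8 0 1.5 0 -7.4 -1;0 -1 0 2 0 -9.4 -1;0 -1.2 0 2.4 0 -11.4 -1;0 -1.4 0 2.8 0 -13.4 -1;0 -1.5 0 3.05 0 -14.6 -1;0 -1.5 0 3.05 0 -14.6 -1;0 -1.5 0 3.05 0 -14.6 -1"

```text
time_s: 5.12
tcp_pos: [0.5183, -0.1984, 0.3936]
tool_rot: [0.707, -0.706, -0.014, 0.015]
force: [-0.4, 0.1, -1.0]
width: 0.134
```

```bash
python3 go.py .518 -.2 .161 .039; python3 - <<'E'
from h import *; from rig import *
for n in ("scene","top"):
    c=read_camera(n); pickle.dump(c,open(n+"2.pkl","wb"))
c=pickle.load(open("scene2.pkl","rb")); crop(c,290,140,380,240,6,"pics/s2.png")
E
```

```text
turn [-0.01   0.02  -0.009] shift [-0.01   2.586 -0.055]
now grasp [ 0.5181 -0.1982  0.2386] yaw 0.0418 tilt [-0.0013  0.0013] F [-0.4  0.1 -1. ] q [-0.6  -0.03 -0.06  1.54  0.    0.93] t 5.125 w 0.13355836100004287
```

View pics/s2.png

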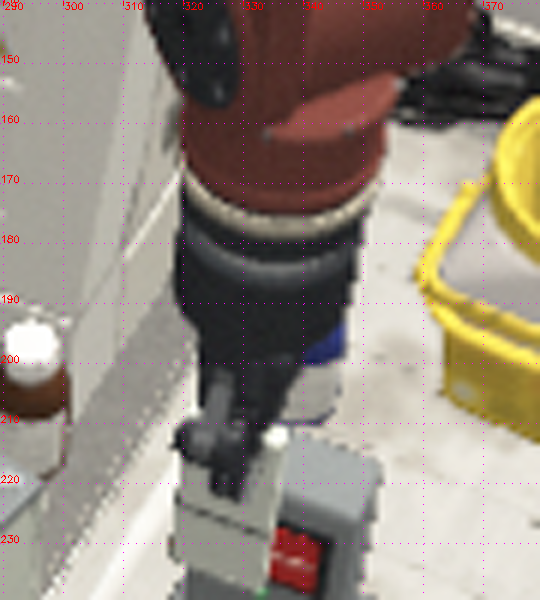

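The cassette hangs in front of the scanner: line ends at about (318.7,222.3) and (334.2,227.8), bottom corners about (317.5,232.8) and (333.2,237.8). Checking it against the model, then lowering.

```bash
python3 - <<'E'
from h import *; from scipy.optimize import least_squares
c=pickle.load(open("scene2.pkl","rb"));a=.042;g=np.array([.5181,-.1982,.2386])
M=np.array([[-.006,.023,-.045],[-.006,-.023,-.045],[-.006,.023,-.09],[-.006,-.023,-.09]])
uv=np.array([[318.7,222.3],[334.2,227.8],[317.5,232.8],[333.2,237.8]])
def P(p):
    x=R.from_rotvec([p[2],0,0]).apply(M+[0,p[0],p[1]]); return g+R.from_euler("z",a).apply(x)
f=lambda p:(proj(c,P(p))-uv).ravel()
print(f([0,0,0]).reshape(-1,2).round(1)); r=least_squares(f,[0,0,0],x_scale=.01);print("dy dz roll",r.x.round(4),r.fun.reshape(-1,2).round(1).tolist())
E
```

```text
[[0.4 1.9]
 [0.6 2.3]
 [0.6 1. ]
 [0.1 1.8]]
dy dz roll [ 0.0037  0.0072 -0.0294] [[-0.3, 0.2], [-0.0, 0.2], [0.4, -0.5], [-0.0, 0.0]]
```

arm_command --steps "0 0 0 0 1 -0.05 -1;0 0 0 0 2 -0.05 -1;0 0 0 0 2.6 -0.05 -1;0 0 0 0 2.6 -0.05 -1;0 0 0 0 2.6 -0.05 -1;0 0 0 0 2.6 -0.05 -1;0 0 0 0 2.6 -0.05 -1;0 0 0 0 2.6 -0.05 -1;0 0 0 0 2.6 -0.05 -1"

```text
time_s: 6.35
tcp_pos: [0.5186, -0.2004, 0.3166]
tool_rot: [0.707, -0.707, -0.015, 0.015]
force: [0.7, -0.4, -0.5]
width: 0.136
```

arm_command --steps "0 0 0 0 0 0 -1;0 0 0 0 0 0 -1;0 0 0 0 0 0 -1;0 0 0 0 0 0 -1;0 0 0 0 0 0 -1"

```text
time_s: 6.98
tcp_pos: [0.5186, -0.2004, 0.3165]
tool_rot: [0.707, -0.707, -0.015, 0.015]
force: [-0.6, 0.4, -1.8]
width: 0.136
```

```bash
python3 go.py .518 -.2 .161 -1.532; python3 - <<'E'
from h import *; from rig import *
for n in ("scene","top"):
    c=read_camera(n); pickle.dump(c,open(n+"3.pkl","wb"))
crop(pickle.load(open("scene3.pkl","rb")),300,195,366,270,7,"pics/a.png");crop(pickle.load(open("top3.pkl","rb")),300,185,360,260,7,"pics/b.png")
a,b=cv2.imread("pics/a.png"),cv2.imread("pics/b.png"); m=np.hstack([a,b])[:,:800] if a.shape[0]==b.shape[0] else a
cv2.imwrite("pics/s3.png",cv2.resize(m,None,fx=min(1,800/m.shape[1]),fy=min(1,800/m.shape[1]))); print(m.shape)
E
```

```text
turn [-1.0000e-03  1.1273e+01 -0.0000e+00] shift [-0.019  0.016  0.014]
now grasp [ 0.5186 -0.2004  0.1615] yaw 0.042 tilt [0.0001 0.0001] F [-0.6  0.4 -1.8] q [-0.6  -0.03 -0.2   1.4   0.    0.92] t 6.975 w 0.1361839496513258
(525, 800, 3)
```

View pics/s3.png

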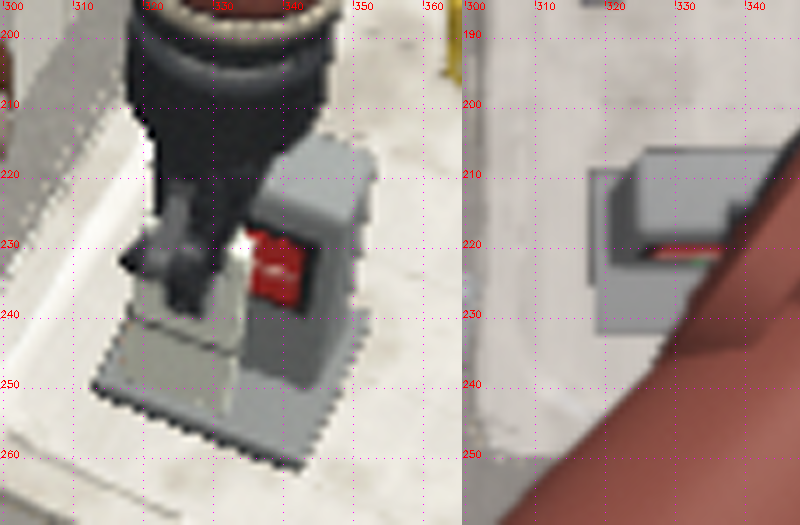

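The cassette's line runs at about (318,239)–(333,244), squarely in front of the window. That view held for over a second. Now the quarter turn.

arm_command --steps "0 1.2 0 0 0 0 -1;0 2.4 0 0 0 0 -1;0 3.7 0 0 0 0 -1;0 5 0 0 0 0 -1;0 6.3 0 0 0 0 -1;0 7.6 0 0 0 0 -1;0 8.9 0 0 0 0 -1;0 10.2 0 0 0 0 -1;0 11.25 0 0 0 0 -1;0 11.25 0 0 0 0 -1"

```text
time_s: 8.32
tcp_pos: [0.5186, -0.2004, 0.3165]
tool_rot: [0.511, -0.511, 0.489, -0.489]
force: [-0.6, 0.6, -1.5]
width: 0.132
```

arm_command --steps "0 0 0 0 0 0 -1;0 0 0 0 0 0 -1;0 0 0 0 0 0 -1;0 0 0 0 0 0 -1;0 0 0 0 0 0 -1;0 0 0 0 0 0 -1;0 0 0 0 0 0 -1;0 0 0 0 0 0 -1;0 0 0 0 0 0 -1;0 0 0 0 0 0 -1"

```text
time_s: 9.57
tcp_pos: [0.5186, -0.2004, 0.3165]
tool_rot: [0.51, -0.51, 0.489, -0.489]
force: [1.1, -0.1, -0.2]
width: 0.135
```

```bash
python3 go.py .518 -.2 .25 -1.3; python3 - <<'E'
from h import *; from rig import *
c=read_camera("scene"); pickle.dump(c,open("scene4.pkl","wb"))
crop(c,305,205,365,265,8,"pics/s4.png")
E
```

```text
turn [-1.000e-03 -1.639e+00 -0.000e+00] shift [-0.015 -2.95  -0.019]
now grasp [ 0.5186 -0.2004  0.1615] yaw -1.5288 tilt [0.0001 0.    ] F [ 1.1 -0.1 -0.2] q [-0.6  -0.03 -0.2   1.4   0.    2.5 ] t 9.575 w 0.13526683723263716
```

View pics/s4.png

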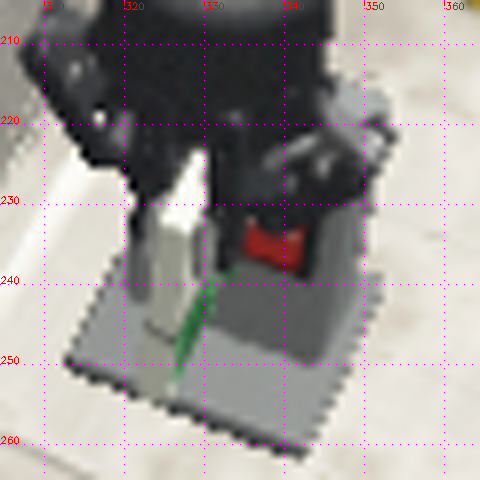

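Green now faces right (-y) at about (328,246), the orange edge faces the window, and the view held for over a second. Now estimating the cassette's offset in the hand and refitting the reader per camera.

```bash
cat > hand.py <<'E'
from h import *; from fit import obs,w; from scipy.optimize import least_squares
sc=[pickle.load(open(f"scene{i}.pkl","rb")) for i in(2,3,4)]
G=[((.5181,-.1982,.2386),.042),((.5186,-.2004,.1615),.042),((.5186,-.2004,.1615),-1.529)]
o=[(0,(-.006,.023,-.045),(318.7,222.3)),(0,(-.006,-.023,-.045),(334.2,227.8)),(0,(-.006,.023,-.09),(317.5,232.8)),(0,(-.006,-.023,-.09),(333.2,237.8)),
(1,(-.006,.023,-.045),(317.8,239.1)),(1,(-.006,-.023,-.045),(333.2,244.8)),(1,(-.006,-.023,-.09),(330.9,253.5)),
(2,(-.006,-.023,-.045),(322.9,245.1)),(2,(.006,-.023,-.045),(326.4,247)),(2,(-.006,-.023,.02),(324.25,232.6)),(2,(.006,-.023,-.09),(326,254))]
def f(p): 
    out=[]
    for i,P,uv in o:
        g,a=G[i]; x=R.from_rotvec([p[2],0,0]).apply(np.array(P)+[0,p[0],p[1]])
        out.append(proj(sc[i],[np.array(g)+R.from_euler("z",a).apply(x)])[0]-uv+ [p[3],p[4]])
    out=np.array(out); return out.ravel()
for k in(1,0):
    h=lambda p:np.r_[f(p),np.array(p[3:])*(1 if k else 1e3)]
    r=least_squares(h,np.zeros(5),x_scale=[.01,.01,.1,1,1]);print("dy dz roll du dv",r.x.round(4),np.abs(r.fun[:-2]).mean()); print(f(r.x).reshape(-1,2).round(1).tolist())
# reader & scanner by scene camera alone, z free and not
for n in("reader","cradle","scanner"):
  for cam in(0,1):
    ob=[q for q in obs[n] if (abs(q[1][0]["fovy"]-46.475)<.1)==(cam==0)]
    F=lambda p:np.concatenate([proj(c,[w(p,P)])[0]-uv for P,(c,uv) in ob])
    print(n,"scene" if cam==0 else "top",least_squares(F,[.5,0,-.1],x_scale=.1).x.round(4))
E
python3 hand.py
```

```text
dy dz roll du dv [0.0024 0.0059 0.0278 0.7125 0.0382] 0.3047810612923243
[[0.1, 0.1], [0.3, 0.7], [-0.1, -0.9], [-0.6, 0.1], [0.1, -0.3], [-0.3, -0.0], [0.2, -0.1], [-0.2, 0.1], [0.3, -0.3], [-0.1, -0.5], [-0.3, 1.1]]
dy dz roll du dv [0.0016 0.0071 0.0158 0.     0.    ] 0.45731200983007025
[[-0.1, -0.0], [0.0, 0.5], [-0.2, -0.9], [-0.6, 0.0], [-0.2, -0.3], [-0.6, -0.2], [0.2, -0.1], [-1.0, 0.1], [-0.6, -0.3], [-0.9, -0.7], [-1.3, 1.3]]
reader scene [ 0.5211 -0.0115 -0.2297]
reader top [ 0.5207 -0.0084 -0.1948]
cradle scene [ 0.5009  0.2479 -0.152 ]
cradle top [ 0.501   0.2494 -0.1896]
scanner scene [ 0.5908 -0.1989  0.0612]
scanner top [ 0.5906 -0.196   0.0211]
```

```bash
python3 go.py .5207 -.0118 .235 -.212
```

```text
turn [-1.00e-03 -9.43e+00  0.00e+00] shift [-6.278 -2.45   0.335]
now grasp [ 0.5186 -0.2004  0.1615] yaw -1.5287 tilt [0.0001 0.0001] F [ 0.  -0.1 -0.9] q [-0.6  -0.03 -0.2   1.4   0.    2.5 ] t 9.625 w 0.1312587386927744
```

arm_command --steps "0 0 0 0 -1.2 0 -1;0 -0.5 0 0 -2.45 0 -1;0 -1.7 0 -0.8 -2.45 0 -1;0 -3 0 -2 -2.45 0.1 -1;0 -4.3 0 -3.2 -2.45 0.2 -1;0 -5.6 0 -4.4 -2.45 0.3 -1;0 -6.9 0 -5.6 -2.45 0.34 -1;0 -8.2 0 -6.28 -2.45 0.34 -1;0 -9.43 0 -6.28 -2.45 0.34 -1;0 -9.43 0 -6.28 -2.45 0.34 -1"

```text
time_s: 10.88
tcp_pos: [0.5209, -0.0115, 0.39]
tool_rot: [0.703, -0.703, 0.075, -0.075]
force: [-0.1, 0.0, 0.2]
width: 0.136
```

```bash
python3 go.py .5207 -.0118 .20 -.212; python3 - <<'E'
from h import *; from rig import *
for n in("scene","top"):
    c=read_camera(n); pickle.dump(c,open(n+"5.pkl","wb"))
crop(pickle.load(open("scene5.pkl","rb")),232,170,308,245,8,"pics/s5.png")
E
```

```text
turn [-0.    -0.006  0.001] shift [-0.003  1.168 -0.01 ]
now grasp [ 0.5209 -0.0115  0.235 ] yaw -0.2128 tilt [ 0.0002 -0.    ] F [-0.1  0.   0.2] q [-0.27 -0.14 -0.17  1.54  0.    1.51] t 10.875 w 0.13561464503174683
```

View pics/s5.png

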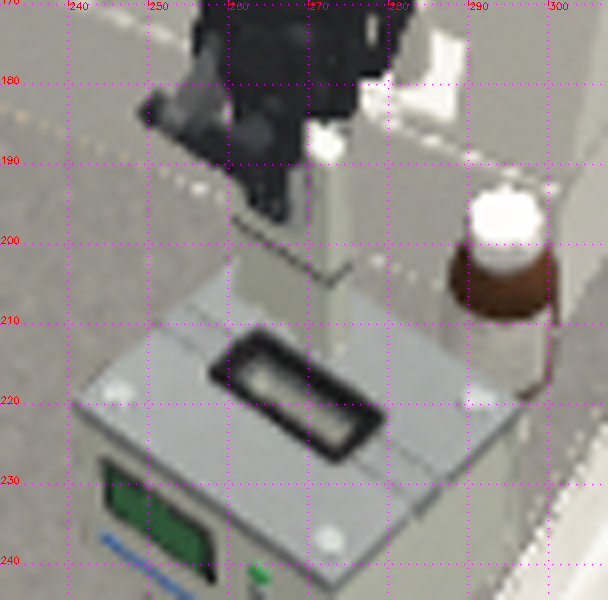

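The cassette hangs above the slot. The line's corner is at about (272.7,205) and the collar's outer corners are at about (257.7,216), (264,211), (279.5,221) and (273.5,227.4). Fitting cassette and reader in the same picture.

```bash
python3 - <<'E'
from h import *; from scipy.optimize import least_squares
c=pickle.load(open("scene5.pkl","rb"))
q=lambda u,v:(232+u/8-.5,170+v/8-.5)
g=np.array([.5209,-.0115,.235])
def f(p,M,uv,a=None,z0=0):
    return (proj(c,np.array([p[0],p[1],z0])+R.from_euler("z",p[2]).apply(M))-uv).ravel()
# collar outer corners + roof corners
M=np.array([[-.013,.031,.106],[.013,.031,.106],[.013,-.031,.106],[-.013,-.031,.106],[-.055,.065,.1],[.055,-.065,.1],[-.055,-.065,.1]])
uv=np.array([q(210,373),q(262,330),q(384,415),q(336,463),q(74,403),q(524,402),q(333,588)])
r=least_squares(lambda p:f(p,M,uv),[.52,-.01,-.2],x_scale=.1);print("reader",r.x.round(4),r.fun.reshape(-1,2).round(1).tolist())
r=least_squares(lambda p:f(p,M[:4],uv[:4]),[.52,-.01,-.2],x_scale=.1);print("collar",r.x.round(4),r.fun.reshape(-1,2).round(1).tolist())
N=np.array([[-.006,.023,-.045],[-.006,-.023,-.045],[.006,-.023,-.045],[-.006,-.023,-.09],[.006,-.023,-.09],[-.006,-.023,.02]])
vn=np.array([q(233,217),q(330,284),q(352,262),q(329,358),q(350,343),q(305,138)])[:5];N=N[:5]
h=lambda p:(proj(c,g+R.from_euler("z",-.2128).apply(R.from_rotvec([p[2],0,0]).apply(N+[0,p[0],p[1]])))-vn).ravel()
r=least_squares(h,[0,0,0],x_scale=.01);print("dy dz roll",r.x.round(4),r.fun.reshape(-1,2).round(1).tolist())
h=lambda p:(proj(c,g+[0,0,.0014]+np.array([p[0],p[1],0])+R.from_euler("z",p[2]).apply(N))-vn).ravel()
r=least_squares(h,[0,0,-.2],x_scale=.01);print("z from grip: dX dY yaw",r.x.round(4),r.fun.reshape(-1,2).round(1).tolist())
E
```

```text
reader [ 0.5214 -0.011  -0.2186] [[0.3, -0.1], [-0.4, 0.1], [-0.0, 0.1], [0.2, -0.5], [-0.4, -0.0], [0.2, 0.3], [0.0, 0.1]]
collar [ 0.521  -0.0111 -0.2332] [[0.4, -0.1], [-0.3, 0.2], [-0.1, 0.3], [0.0, -0.4]]
dy dz roll [0.     0.0059 0.0264] [[-0.1, -0.0], [0.0, -0.1], [0.0, 0.2], [-0.0, 0.3], [0.1, -0.3]]
z from grip: dX dY yaw [ 0.0035  0.003  -0.2327] [[-0.0, -0.0], [-0.2, -0.2], [-0.1, 0.1], [0.1, 0.3], [0.2, -0.2]]
```

arm_command --steps "0 0 0 0 0.5 0 -1;0 0 0 0 1 0 -1;0 0 0 0 1.2 0 -1;0 0 0 0 1.3 0 -1;0 0 0 0 1.4 0 -1;0 0 0 0 1.5 0 -1;0 0 0 0 1.5 0 -1;0 0 0 0 1.5 0 -1"

```text
time_s: 11.98
tcp_pos: [0.5209, -0.0118, 0.3452]
tool_rot: [0.703, -0.703, 0.075, -0.075]
force: [-0.2, -0.1, 0.7]
width: 0.133
```

arm_command --steps "0 0 0 0 0.1 0 -1;0 0 0 0 0.2 0 -1;0 0 0 0 0.2 0 -1"

```text
time_s: 12.35
tcp_pos: [0.5208, -0.0117, 0.3386]
tool_rot: [0.703, -0.703, 0.075, -0.075]
force: [-0.3, -0.0, 0.2]
width: 0.132
```

```bash
python3 go.py .521 -.011 .151 -.21
```

```text
turn [-0.001 -0.015 -0.004] shift [0.003 1.087 0.026]
now grasp [ 0.5207 -0.0117  0.1836] yaw -0.2121 tilt [-0.0005  0.0002] F [-0.3 -0.   0.2] q [-0.27 -0.14 -0.26  1.45  0.    1.51] t 12.35 w 0.1315511190403782
```

arm_command --steps "0 0 0 0 0.1 0 -1;0 0 0 0 0.2 0 -1;0 0 0 0 0.3 0 -1;0 0 0 0 0.3 0 -1"

```text
time_s: 12.85
tcp_pos: [0.5208, -0.0117, 0.3297]
tool_rot: [0.703, -0.703, 0.075, -0.075]
force: [-0.4, -0.7, -0.7]
width: 0.132
```

arm_command --steps "0 0 0 0 0.1 0 -1;0 0 0 0 0.2 0 -1;0 0 0 0 0.3 0 -1;0 0 0 0 0.4 0 -1;0 0 0 0 0.5 0 -1;0 0 0 0 0.6 0 -1;0 0 0 0 0.6 0 -1"

```text
time_s: 13.72
tcp_pos: [0.5208, -0.0117, 0.3117]
tool_rot: [0.703, -0.703, 0.075, -0.075]
force: [-0.2, -0.5, -0.3]
width: 0.135
```

```bash
python3 go.py .521 -.011 .151 -.21; python3 - <<'E'
from h import *; from rig import *
c=read_camera("scene"); pickle.dump(c,open("scene6.pkl","wb"))
crop(c,246,186,294,234,12,"pics/s6.png",5)
E
```

```text
turn [-0.001 -0.015 -0.003] shift [0.002 0.19  0.025]
now grasp [ 0.5207 -0.0117  0.1567] yaw -0.2121 tilt [-0.0003  0.0002] F [-0.2 -0.5 -0.3] q [-0.27 -0.14 -0.31  1.4   0.    1.51] t 13.725 w 0.1351136086143903
```

View pics/s6.png

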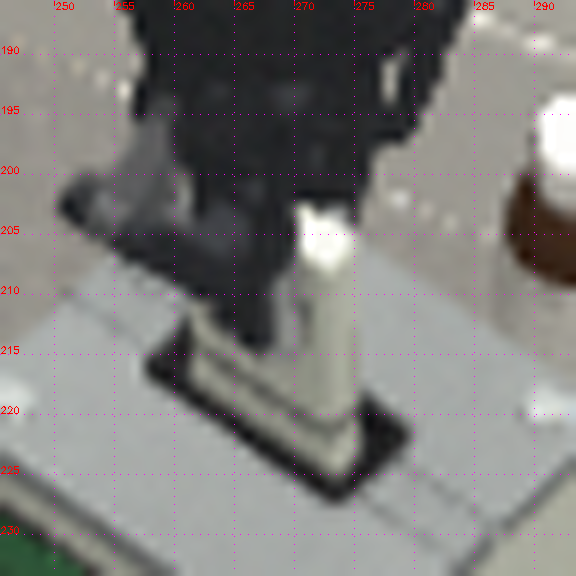

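The line's near corner is at about (272.75,221.5), still above the collar plane, with white showing below it. Working out the remaining height relative to the collar in this picture, since the slot now fixes the horizontal position.

```bash
python3 - <<'E'
from h import *; from scipy.optimize import least_squares
c=pickle.load(open("scene6.pkl","rb")); q=lambda u,v:np.array((246+u/12-.5,186+v/12-.5))
obs=[((-.006,.023),q(200,345)),((-.006,-.023),q(327,433)),((.006,-.023),q(352,415))]
col=np.array([[-.013,.031,.106],[-.013,-.031,.106],[.013,-.031,.106]]);cuv=np.array([q(147,368),q(340,502),q(410,435)])
for X in([.5214,-.011,-.2186],[.5209,-.0102,-.2128],None):
    if X is None: X=least_squares(lambda p:(proj(c,np.array([p[0],p[1],0])+R.from_euler("z",-.22).apply(col))-cuv).ravel(),[.52,-.01],x_scale=.1).x.tolist()+[-.22]
    P=lambda m,z,d=(0,0):np.array([X[0],X[1],z])+R.from_euler("z",X[2]).apply([m[0]+d[0],m[1]+d[1],0])
    for d in((0,0),(.001,0),(-.001,0)):
        r=least_squares(lambda p:np.concatenate([proj(c,[P(m,p[0],(d[0],p[1]))])[0]-u for m,u in obs]),[.11,0],x_scale=.01)
        print(np.round(X,4),d,"line z",r.x.round(4),r.fun.round(1))
print("corner at z=.106:",[proj(c,[P(m,.106)])[0].round(1) for m,_ in obs], "obs",[u.round(1) for _,u in obs])
E
```

```text
[ 0.5214 -0.011  -0.2186] (0, 0) line z [0.1139 0.0013] [-0.9 -0.1  0.1  0.5  0.7 -0.4]
[ 0.5214 -0.011  -0.2186] (0.001, 0) line z [0.1122 0.0022] [-0.9 -0.1  0.1  0.5  0.7 -0.4]
[ 0.5214 -0.011  -0.2186] (-0.001, 0) line z [0.1157 0.0004] [-0.9 -0.1  0.1  0.6  0.7 -0.4]
[ 0.5209 -0.0102 -0.2128] (0, 0) line z [1.15e-01 1.00e-04] [-1.  -0.1  0.2  0.5  0.7 -0.4]
[ 0.5209 -0.0102 -0.2128] (0.001, 0) line z [0.1133 0.001 ] [-0.9 -0.1  0.2  0.5  0.7 -0.4]
[ 0.5209 -0.0102 -0.2128] (-0.001, 0) line z [ 0.1168 -0.0008] [-1.  -0.1  0.2  0.5  0.7 -0.4]
[ 0.5204 -0.0115 -0.22  ] (0, 0) line z [0.1155 0.0012] [-0.9 -0.1  0.1  0.6  0.7 -0.4]
[ 0.5204 -0.0115 -0.22  ] (0.001, 0) line z [0.1138 0.0021] [-0.9 -0.1  0.1  0.5  0.7 -0.4]
[ 0.5204 -0.0115 -0.22  ] (-0.001, 0) line z [0.1173 0.0003] [-0.9 -0.1  0.1  0.6  0.7 -0.4]
corner at z=.106: [array([261.6, 216.3]), array([273.2, 224.3]), array([275.9, 221.8])] obs [array([262.2, 214.2]), array([272.8, 221.6]), array([274.8, 220.1])]
```

Picture and kinematics put the line at 114.5 mm and 113.1 mm, so it has about 7.5 mm to go.

arm_command --steps "0 0 0 0 0.1 0 -1;0 0 0 0 0.2 0 -1;0 0 0 0 0.25 0 -1;0 0 0 0 0.25 0 -1;0 0 0 0 0.25 0 -1;0 0 0 0 0.25 0 -1"

```text
time_s: 14.52
tcp_pos: [0.5209, -0.0118, 0.3046]
tool_rot: [0.703, -0.703, 0.075, -0.075]
force: [0.3, -0.5, 0.1]
width: 0.133
```

```bash
python3 go.py .521 -.011 .1495 -.21; python3 - <<'E'
from h import *; from rig import *
ims=[read_camera("scene")["img"].astype(float) for _ in range(6)]
c=read_camera("scene"); c["img"]=np.mean(ims,0).astype(np.uint8); pickle.dump(c,open("scene7.pkl","wb"))
crop(c,252,200,286,232,18,"pics/s7.png",5)
E
```

```text
turn [-0.    -0.015  0.002] shift [-0.002  0.005  0.025]
now grasp [ 0.521  -0.0118  0.1496] yaw -0.2121 tilt [0.0003 0.    ] F [ 0.3 -0.5  0.1] q [-0.27 -0.13 -0.32  1.38  0.    1.51] t 14.525 w 0.13293063418791215
```

View pics/s7.png

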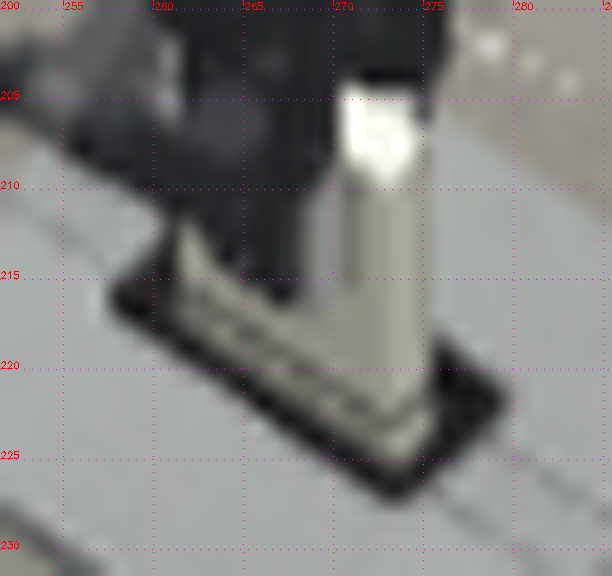

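The line's corner is now at about (273.05,223.1), with the cassette centred in the collar. Kinematics put the line at 106.0 mm and the picture 1–2 mm higher, so I'll lower it a touch more, hold and hand in.

arm_command --steps "0 0 0 0 0.03 0 -1;0 0 0 0 0.03 0 -1;0 0 0 0 0.03 0 -1;0 0 0 0 0.03 0 -1"

```text
time_s: 15.38
tcp_pos: [0.5209, -0.0118, 0.3036]
tool_rot: [0.703, -0.703, 0.075, -0.075]
force: [0.6, -0.3, -0.7]
width: 0.132
```

```bash
python3 go.py .521 -.011 .149 -.21; python3 -c "
from rig import *
print(ctrl.finish_job())"
```

```text
turn [-0.001 -0.015  0.   ] shift [-0.001 -0.013  0.026]
now grasp [ 0.5209 -0.0117  0.1486] yaw -0.2121 tilt [0.0001 0.0001] F [ 0.6 -0.3 -0.7] q [-0.27 -0.13 -0.32  1.38  0.    1.51] t 15.375 w 0.13194498423600956
the job is handed in; nothing more can be done
None
```

I took the cassette out of its cradle and showed the scanner the green label, then the orange one after an upright quarter turn. Each was held square about 60 mm in front of the window for over a second. I then lowered the cassette through the reader's slot and handed the job in at 15.4 s, still gripping it.

**Last checks:** The wrist force stayed under about 2 N in every reading, so nothing was forced. The final tilt was about 0, and the gripper width showed the cassette still held. I sent the arm over or clear of the other things and saw nothing disturbed, but took no final picture of all of them.

**Disagreement:** The final height of the black line is uncertain by a millimetre or two. The arm's own position puts it at about 105 mm, 1 mm below the collar top at 106 mm. The last picture, allowing for the final 1 mm lowering, puts it at 106–108 mm, so I stopped between the two. Earlier pictures in the air had read the cassette about 4 mm higher than the grip position implied, which I put down mainly to camera error. The scanner reports no reading, so I judged both label views only by position and picture.

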